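# Fit the slicer insert and clamp it to the first slip of its clutch

### The arm

A 6-joint arm with a two-finger parallel gripper is mounted at the origin on a cart in front of the work surface, level with it; the furniture and walls round the work are solid. World frame = base frame: x ahead of the robot, y to its left, z up, the work surface at z = 0. Lengths are in m, angles in rad, forces in N, time in s.
With the tool pointing down it reaches from about 0.325 to 0.9 m from the base axis. Payload 6.1 kg.
Tool frame: the origin (TCP) lies at the very end of the fingers, on their centre line; the grasp point (between the pads) lies 19 mm behind it; z points along the fingers, y is the line along which they close (so a half turn about z gives the same grasp; the last joint's range is limited). The gripper opens to 87 mm and grips with 3 to 60 N. Pads are 19 mm wide; open, the fingers measure 117 mm over their backs; the gripper's body (75 mm by 190 mm) begins 51 mm behind the grasp point.
Start: joints at [-0.126, 0.22, 1.526, -0, 1.395, -0.126], TCP at [0.625, -0, 0.223] pointing down, gripper open.
Joint ranges: [-2.98, 2.98], [-0.91, 2.08], [0.09, 2.57], [-1.24, 4.39], [0.2, 2.65], [-2.68, 2.68]. Speed limits (rad/s): [2.57, 2.57, 3.01, 3.14, 3.14, 3.14].

### API

Orientations are given as a 3x3 rotation matrix whose columns are the frame's x, y, z axes.
In Python, from workcell import state, get_image, camera_params, finish_job gives the robot as it stands. The module is installed in compiled form; this text tells all that it offers.
- The arm moves only by the tool servo_tool, never from a script. Its argument "steps" is a list that holds one entry, the list of rows, each a list of 7 numbers: the shift along the tool's x, y, z in m, then the turn, a rotation vector about the tool's x, y, z in degrees, then the closure, from 0 (fully open) to 1 (shut). In form: [[[x, y, z, wx, wy, wz, hand], ...]]. A call has 1 to 8 rows; each row shifts and turns the commanded pose from where the row before left it, along the tool's axes as they then stand; what a row does not reach is not made up. A row lasts 1/12 s, in which the tool goes at most 41.7 mm and 7.16 degrees, less where a joint would pass 70% of its speed; a pose out of reach is approached as far as the arm can. A call is refused whole if a number of a shift passes 0.0417 or a number of a turn 7.16, either way. A call with a gripper value outside its range is refused whole. The fingers move at their own pace and stop on an object; "grip_force" is the grip in N (left out, the last holds). Time passes only in rows, so rows that do not move let the fingers close. It gives the time, the measured TCP pose, the force, the opening and the grip force at its end, in the units of the state.
- state(): the state, without advancing time (a new reading comes with each control period).
- get_image(name): name is "scene" or "side" or "wrist"; returns the picture (384x512x3 uint8, red, green, blue); there is no depth.
- camera_params(name): a dict with "fx", "fy", "cx", "cy" (pixels), "extrinsics" (4x4, takes a point from camera to world coordinates). Camera axes: x right, y up, looking along -z (the intrinsics and any distortion apply to the point x, -y, -z); pixel columns grow to the right and rows downward; lengths in m; the calibration is good to about 2 mm. A picture is of the moment at which its call begins: read the wrist's pose just before it. camera_params takes no time and is no camera call; for the wrist camera it gives the pose at the moment of the call.
- finish_job(): hands the job in; it is judged then, once.
The state is a dict: "clock": time; "joints": joint angles; "joint_velocities": joint speeds; "joint_efforts": joint torques, N m; "eef_pos": TCP position; "tool_rot": TCP orientation; "wrist_force": force on the tool from outside, world axes, zero at the start; "ft_torque": the same for the moment, N m; "gripper_width": finger opening in m; "grip_force": force on a finger pad.
Only numpy, scipy, OpenCV 4.12 (cv2) and the standard library are available. Lean on these libraries where they do the work, as an engineer would, in place of code of your own. Each camera call takes 0.05 s, during which the arm holds its last target. There are 200 camera calls.

### The job

Hang the slicer insert whose two holes match the pins on the slicer's sloping bed onto both pins, flat against the bed and fully home. Then turn the wing screw clockwise until its tongue is fully round over the insert and the clutch in the wing slips, and stop at this first slip: the wing should slip a little, but not by more than about 25 degrees. Leave the other insert, the mill, the mug and the glass standing where they are.

Things in the scene. Friction and masses are not known exactly. Their poses are not given: they have to be found in the camera images.
- slicer_bed: Slicer's fixed aluminium bed, sloping 25 deg, low end to the robot. Origin on its face midway between the pins; x up the slope, y across, z out of the face. Face x -120..85, y -70..70 mm; side rails 4 mm high. Two fixed 8 mm pins with tapered tips, 12 mm high, at x 0, y -46 and 46 mm. Screw axis along z at x -60, y 0 mm.
- wing (a point): Middle of the grey wing on the screw's axis, 56 mm above the bed face. Wing: flat bar 40 mm long (its x), 12 mm thick (its y), 42 to 70 mm above the face; its z is the bed's z. Under it a 25 mm hub and 22 mm barrel. It turns the screw with little drag (0.03 N m) and stays in line with the tongue until the clutch slips.
- tongue_tip (a point): Tip of the screw's steel tongue, 38 mm from the screw's axis, 11 mm wide, 8 to 13 mm above the bed face. It turns with the screw and passes 2 mm above a seated insert. Clear of the insert's place while screw is below 1.8; at screw = 3.0 it points straight up the slope, 13 mm over the insert's edge.
- screw (a joint): Angle of the screw with its tongue, rad: grows clockwise seen from above (against the bed's z); starts between 0.6 and 1.7; rigid stop at 3.0 (fully tightened).
- clutch (a joint): Slip of the wing against the screw, rad, clockwise positive, 0 at the start. Stays about 0 until the screw is at its stop; then the clutch slips at a steady 0.16 N m and the value grows as the wing turns on. It stays where it is left.
- insert: Grey plate 70 (x) by 120 mm (y), 6 mm thick, lying flat; origin at the centre of its underside, z up. Grip fin on its middle: 30 mm along x, 14 mm thick along y, 6 to 40 mm above the underside. Two 13 mm through holes at x 0, y -46 and 46 mm. This one fits: fitted, its origin is at the bed's origin and its y and z along the bed's, either way round. 0.08 to 0.17 kg.
- spare_insert: Grey plate 70 (x) by 120 mm (y), 6 mm thick, lying flat; origin at the centre of its underside, z up. Grip fin on its middle: 30 mm along x, 14 mm thick along y, 6 to 40 mm above the underside. Two 13 mm through holes at x 0, y -30 and 30 mm. Its holes are too close together for the pins; leave it alone.
- mill: Bystander: small pepper mill, 44 mm in diameter, 90 mm high, standing beside the insert that fits; origin at the centre of its underside.
- mug: Bystander: small white mug, 64 by 88 mm with its handle, 54 mm high, beside the spare insert; origin at the middle of its underside outline.
- glass: Bystander: small clear glass, 51 mm in diameter, 58 mm high, beside the slicer; origin at the centre of its underside.

How it is judged:
By the outcome, as a careful person would: the job done as asked, in the order asked, and still so for the second after the job is handed in, with the robot touching nothing.
It also fails if it takes over 72 s, if anything falls off the work surface, if the arm or the gripper's body presses on something with over 40 N, if the wrist force passes 120 N, or if a joint passes its speed limit or range.

## Working session

There is one attempt and no reset: what is moved stays moved. The work goes in short steps, Python scripts to look and compute and a tool call to move; the robot and the scene stay as the last step left them, time stands still between calls to the robot, and variables do not carry over. Pictures are saved under pics/ and viewed, at most 10 in all, crops included, and the job is handed in when it is done.

Besides the shell and the picture viewer there is one more tool, called after ">>>" as a command line: name --argument value ..., lists and objects as JSON in quotes. servo_tool: Moves the arm, as the interface text tells. Its arguments: {"type":"object","properties":{"steps":{"type":"array","items":{"type":"array","items":{"type":"array","items":{"type":"number"}}}},"grip_force":{"type":"number"}},"required":["steps"]}

```bash
mkdir -p pics; cat > h.py <<'E'
import numpy as np, cv2
from workcell import *
def snap(n,f):
    p=camera_params(n); im=get_image(n); cv2.imwrite('pics/'+f,im[:,:,::-1]); return p,im
def proj(p,P):
    E=np.array(p['extrinsics']); c=(np.atleast_2d(P)-E[:3,3])@E[:3,:3]
    return np.c_[p['fx']*c[:,0]/-c[:,2]+p['cx'], p['fy']*-c[:,1]/-c[:,2]+p['cy']]
def ray(p,uv):
    E=np.array(p['extrinsics']); uv=np.atleast_2d(uv)
    d=np.c_[(uv[:,0]-p['cx'])/p['fx'],-(uv[:,1]-p['cy'])/p['fy'],-np.ones(len(uv))]@E[:3,:3].T
    return E[:3,3],d
def atz(p,uv,z):
    o,d=ray(p,uv); return o+d*((z-o[2])/d[:,2])[:,None]
E
python3 - <<'E'
from h import *
a=snap('scene','a1.png');b=snap('side','a2.png');c=snap('wrist','a3.png')
for p,_ in(a,b,c):print({k:(np.round(v,3).tolist()) for k,v in p.items()})
cv2.imwrite('pics/all.png',cv2.resize(np.vstack([np.hstack([a[1],b[1]])])[:,:,::-1],(800,300)))
E
```

```text
{'fx': 358.102, 'fy': 358.102, 'cx': 252.455, 'cy': 195.362, 'extrinsics': [[0.901, 0.212, -0.378, 0.108], [-0.432, 0.49, -0.757, -0.945], [0.025, 0.845, 0.534, 0.768], [0.0, 0.0, 0.0, 1.0]]}
{'fx': 498.88, 'fy': 498.88, 'cx': 254.422, 'cy': 195.016, 'extrinsics': [[0.999, 0.005, -0.043, 0.504], [-0.041, 0.455, -0.889, -1.25], [0.015, 0.89, 0.455, 0.744], [0.0, 0.0, 0.0, 1.0]]}
{'fx': 338.926, 'fy': 338.926, 'cx': 259.933, 'cy': 196.06, 'extrinsics': [[1.0, -0.001, 0.002, 0.626], [0.0, 0.954, 0.301, 0.082], [-0.002, -0.301, 0.954, 0.383], [0.0, 0.0, 0.0, 1.0]]}
```

View pics/a1.png

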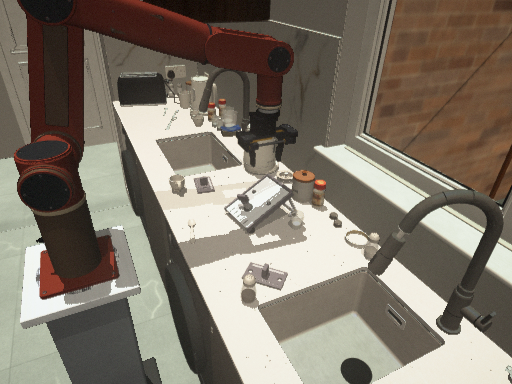

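View pics/a2.png

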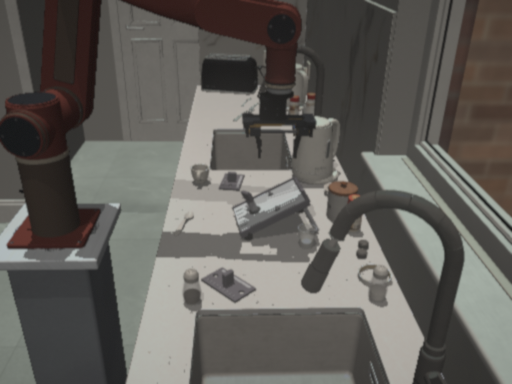

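The scene view shows the slicer at about (258,203), the insert beside the mill at (265,273), with the mill at (249,288), and the spare insert with the mug at (204,185). The side view shows the same insert at (229,284).

```bash
python3 - <<'E'
from h import *
p=camera_params('scene');q=camera_params('side')
print(atz(p,[[265,276],[249,300],[245,275],[288,277],[204,185]],0.005).round(3))
print(atz(q,[[229,285],[192,302],[203,281],[254,290]],0.005).round(3))
a=cv2.imread('pics/a1.png')[150:320,160:350]; b=cv2.imread('pics/a2.png')[165:315,165:325]
cv2.imwrite('pics/crop.png',np.hstack([cv2.resize(a,(400,358),interpolation=2),cv2.resize(b,(382,358),interpolation=2)]))
E
```

```text
[[ 0.489 -0.279  0.005]
 [ 0.408 -0.341  0.005]
 [ 0.437 -0.251  0.005]
 [ 0.549 -0.31   0.005]
 [ 0.497  0.29   0.005]]
[[ 0.493 -0.28   0.005]
 [ 0.409 -0.341  0.005]
 [ 0.43  -0.262  0.005]
 [ 0.553 -0.3    0.005]]
```

View pics/a3.png

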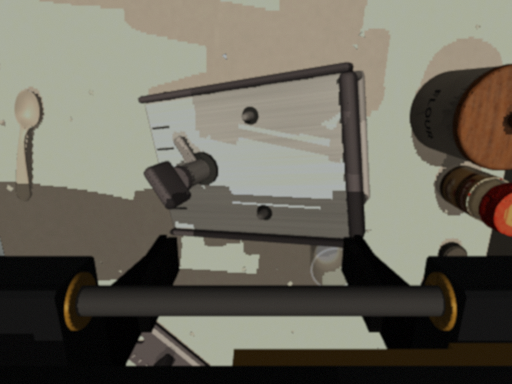

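The wrist view shows the bed with its pins at about (249,115) and (264,212). The wing is at (180,178), and the edge of the insert shows at (165,350).

```bash
python3 - <<'E'
from h import *
s=state();print(np.round(s['tool_rot'],3),s['eef_pos'],s['clock'],s['gripper_width'],s['wrist_force'])
E
```

```text
[[-0.     1.    -0.002]
 [ 1.     0.     0.   ]
 [ 0.    -0.002 -1.   ]] [6.24511691e-01 7.52121847e-05 2.21670356e-01] 0.15 0.08704890901394631 [0.95324426 0.02905203 0.29734177]
```

View pics/crop.png

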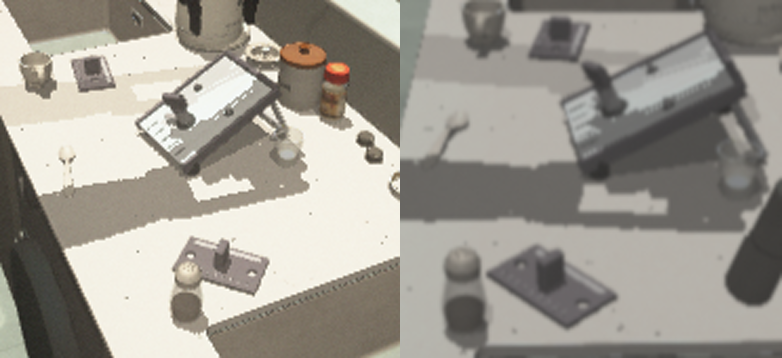

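The crop confirms that the insert beside the mill has widely spaced holes at about (196,250) and (250,272), so it is the one that fits. Moving above it.

>>> servo_tool --steps '[[[-0.0375,-0.0165,0,0,0,0,0],[-0.0375,-0.0165,0,0,0,0,0],[-0.0375,-0.0165,0,0,0,0,0],[-0.0375,-0.0165,0,0,0,0,0],[-0.0375,-0.0165,0,0,0,0,0],[-0.0375,-0.0165,0,0,0,0,0],[-0.0375,-0.0165,0,0,0,0,0],[-0.0375,-0.0165,0,0,0,0,0]]]'

```text
clock: 0.82
eef_pos: [0.4917, -0.3015, 0.2224]
tool_rot: [[-0.0, 1.0, -0.0], [1.0, 0.0, 0.0], [0.0, -0.0, -1.0]]
wrist_force: [1.2, -0.6, -0.5]
gripper_width: 0.0869
grip_force: 0.0
```

```bash
python3 - <<'E'
from h import *
s=state();p,im=snap('wrist','b1.png');print(s['eef_pos'],s['clock'],np.round(p['extrinsics'],3))
import json;json.dump({k:np.array(v).tolist() for k,v in p.items()},open('b1.json','w'))
E
```

```text
[ 0.4917407  -0.30147099  0.22236695] 0.8167 [[ 1.    -0.     0.     0.493]
 [ 0.     0.954  0.301 -0.22 ]
 [-0.    -0.301  0.954  0.383]
 [ 0.     0.     0.     1.   ]]
```

View pics/b1.png

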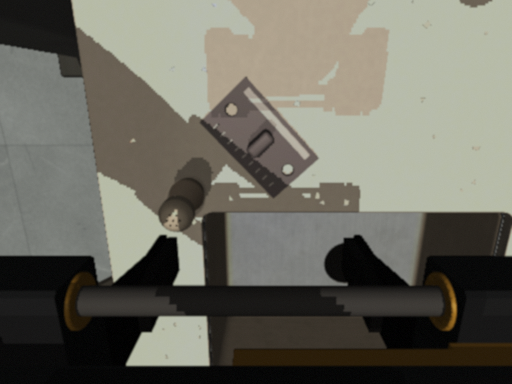

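The wrist view shows the insert's holes at (231.5,109.5) and (287.5,169.5), the fin at (261,143) and the mill's base near (188,193).

```bash
cat >> h.py <<'E'
def bedT(v):
    c,s=np.cos(v[3]),np.sin(v[3]); t=np.radians(25)
    Rz=np.array([[c,-s,0],[s,c,0],[0,0,1]]); Ry=np.array([[np.cos(t),0,-np.sin(t)],[0,1,0],[np.sin(t),0,np.cos(t)]])
    return Rz@Ry, np.array(v[:3])
E
python3 - <<'E'
from h import *
import json
from scipy.optimize import least_squares
p=json.load(open('b1.json'))
h=atz(p,[[231.5,109.5],[287.5,169.5]],0.005);d=h[1]-h[0]
print(h,'c',h.mean(0),'len',np.linalg.norm(d),'yaw',np.degrees(np.arctan2(d[1],d[0])))
print('finmid z.03',atz(p,[[261,143]],.03),'mill',atz(p,[[192,185]],.0), atz(p,[[176,220]],.08))
W={k:np.array(v) for k,v in dict(fx=338.926,fy=338.926,cx=259.933,cy=196.06).items()};W['extrinsics']=np.array([[1,-.001,.002,.626],[0,.954,.301,.082],[-.002,-.301,.954,.383],[0,0,0,1]])
S=camera_params('scene');D=camera_params('side')
obs=[(W,[[249.5,115.5],[264.5,212.5]],1),(S,[[265.5,190.9],[268.3,203.2]],.7),(D,[[270.2,193.9],[278.1,208.2]],.7)]
P=np.array([[0,.046,.008],[0,-.046,.008]])
def f(v):
    R,t=bedT(v);return np.concatenate([((proj(c,P@R.T+t)-u)*w).ravel() for c,u,w in obs])
for o in (obs,obs[:1]):
    obs=o
    r=least_squares(f,[.62,.06,.08,.1]);print(r.x,np.degrees(r.x[3]),r.fun.round(1))
E
```

```text
[[ 0.46164732 -0.24067514  0.005     ]
 [ 0.52395572 -0.30717791  0.005     ]] c [ 0.49280152 -0.27392652  0.005     ] len 0.09113152501171091 yaw -46.86501551411941
finmid z.03 [[ 0.49357461 -0.27314963  0.03      ]] mill [[ 0.4127059  -0.32698165  0.        ]] [[ 0.41190441 -0.33946502  0.08      ]]
[0.6267185  0.01455416 0.06959269 0.13831818] 7.925048080947935 [ 1.   0.2 -0.1  0.3 -7.7  0.   0.6 -0.4  0.8  0.1  0.   0.5]
[0.62633097 0.01483925 0.06964489 0.14824954] 8.49407300174359 [-0. -0. -0. -0.]
```

>>> servo_tool --steps '[[[0.0278,0.0013,0.01,0,0,0,0],[0,0,0.015,0,0,6.7,0],[0,0,0.015,0,0,6.7,0],[0,0,0.015,0,0,6.7,0],[0,0,0.015,0,0,6.7,0],[0,0,0.015,0,0,6.7,0],[0,0,0.015,0,0,6.7,0],[0,0,0.015,0,0,6.7,0.3]]]'

```text
clock: 1.53
eef_pos: [0.4941, -0.2718, 0.1065]
tool_rot: [[0.734, 0.679, -0.0], [0.679, -0.734, 0.0], [-0.0, -0.001, -1.0]]
wrist_force: [0.5, 0.1, -0.2]
gripper_width: 0.085
grip_force: 0.0
```

>>> servo_tool --steps '[[[0,0,0.03,0,0,0,0.3],[0,0,0.03,0,0,0,0.3],[0,0,0.022,0,0,0,0.3],[0,0,0.014,0,0,0,0.3],[0,0,0,0,0,0,0.3]]]'

```text
clock: 1.95
eef_pos: [0.4927, -0.2708, 0.0084]
tool_rot: [[0.73, 0.683, -0.003], [0.683, -0.73, 0.003], [-0.001, -0.004, -1.0]]
wrist_force: [0.1, 0.5, 0.1]
gripper_width: 0.062
grip_force: 0.0
```

>>> servo_tool --steps '[[[-0.002,0.002,-0.0025,0,0,0,0.5],[0,0,0,0,0,0,1],[0,0,0,0,0,0,1],[0,0,0,0,0,0,1],[0,0,0,0,0,0,1],[0,0,0,0,0,0,1],[0,0,0,0,0,0,1],[0,0,0,0,0,0,1]]]' --grip_force 35

```text
clock: 2.62
eef_pos: [0.494, -0.2748, 0.0142]
tool_rot: [[0.73, 0.683, -0.0], [0.683, -0.73, 0.0], [-0.0, -0.0, -1.0]]
wrist_force: [-1.4, 1.3, 1.1]
gripper_width: 0.0156
grip_force: 0.7
```

>>> servo_tool --steps '[[[0,0,0.0,0,0,0,0.7],[0,0,0.0035,0,0,0,0.7],[0,0,0,0,0,0,1],[0,0,0,0,0,0,1],[0,0,0,0,0,0,1],[0,0,0,0,0,0,1],[0,0,0,0,0,0,1],[0,0,0,0,0,0,1]]]' --grip_force 35

```text
clock: 3.28
eef_pos: [0.4941, -0.275, 0.0104]
tool_rot: [[0.73, 0.683, -0.0], [0.683, -0.73, 0.0], [-0.0, -0.0, -1.0]]
wrist_force: [-0.4, -0.6, -1.4]
gripper_width: 0.0139
grip_force: 35.0
```

>>> servo_tool --steps '[[[0,0,-0.03,0,0,0,1],[0,0,-0.04,0,0,0,1],[0,0,-0.04,0,0,6.9,1],[0,0,-0.04,0,0,6.9,1],[0,0,-0.04,0,0,6.9,1],[0,0,-0.01,0,0,6.9,1],[0,0,0,0,0,7,1]]]'

```text
clock: 3.87
eef_pos: [0.4967, -0.2768, 0.2165]
tool_rot: [[0.99, 0.142, 0.008], [0.142, -0.99, -0.006], [0.007, 0.007, -1.0]]
wrist_force: [0.1, -0.0, -2.0]
gripper_width: 0.014
grip_force: 35.0
```

>>> servo_tool --steps '[[[0.012,-0.0333,0.005,0,0,0,1],[0.012,-0.0333,0.005,0,0,0,1],[0.012,-0.0333,0.005,0,0,0,1],[0.012,-0.0333,0.005,0,0,0,1],[0.012,-0.0333,0.005,0,0,0,1],[0.012,-0.0333,0.005,0,0,0,1],[0.012,-0.0333,0.005,0,0,0,1],[0.012,-0.0333,0.005,0,0,0,1]]]'

```text
clock: 4.53
eef_pos: [0.5497, 0.0044, 0.1703]
tool_rot: [[0.989, 0.148, 0.0], [0.148, -0.989, -0.0], [0.0, 0.0, -1.0]]
wrist_force: [0.7, -0.5, -1.7]
gripper_width: 0.0139
grip_force: 35.0
```

>>> servo_tool --steps '[[[0,0,0,0,6.25,0,1],[0,0,0,0,6.25,0,1],[0,0,0,0,6.25,0,1],[0,0,0,0,6.25,0,1],[0,0,0,0,0,0,1],[0,0,0,0,0,0,1],[0,0,0,0,0,0,1]]]'

```text
clock: 5.12
eef_pos: [0.551, 0.0021, 0.1723]
tool_rot: [[0.896, 0.147, 0.418], [0.134, -0.989, 0.061], [0.423, 0.001, -0.906]]
wrist_force: [-0.2, -0.9, -0.7]
gripper_width: 0.014
grip_force: 35.0
```

```bash
python3 - <<'E'
from h import *
s=state();p,im=snap('wrist','c1.png')
import json;json.dump({k:np.array(v).tolist() for k,v in p.items()},open('c1.json','w'))
E
```

```text
(no output)
```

View pics/c1.png

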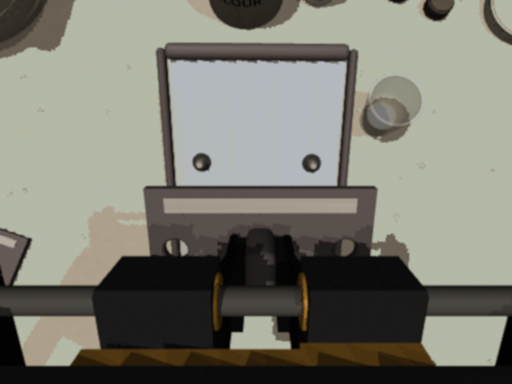

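The insert is held level in the view, with its front edge at row 187 from (146,187) to (376,187), and its holes at (178,247) and (345,247). The pins are at (202,162) and (312,163), and the glass is at (390,105).

```bash
python3 - <<'E'
from h import *
import json
from scipy.optimize import least_squares
C=json.load(open('c1.json'));s=state();Rt=np.array(s['tool_rot']);t=s['eef_pos']
W=dict(fx=338.926,fy=338.926,cx=259.933,cy=196.06);W['extrinsics']=np.array([[1,-.001,.002,.626],[0,.954,.301,.082],[-.002,-.301,.954,.383],[0,0,0,1]])
D=camera_params('side')
# insert in tool: x,y offset; corners top surface z=.0044
w=lambda P:np.array(P)@Rt.T+t
pts=[[.035,-.06,.0044],[.035,.06,.0044],[0,-.046,.0044],[0,.046,.0044]]
print('pred insert px',proj(C,w(pts)).round(1))
obs=[(C,[[202,162],[312,163]],1),(W,[[249.5,115.5],[264.5,212.5]],1),(D,[[270.2,193.9],[278.1,208.2]],.5)]
P=np.array([[0,.046,.009],[0,-.046,.009]])
def f(v):
    R,tt=bedT(v);return np.concatenate([((proj(c,P@R.T+tt)-u)*k).ravel() for c,u,k in obs])
for n in(3,2,1):
    obs=obs[:n];r=least_squares(f,[.62,.02,.07,.14]);print(r.x,np.degrees(r.x[3]),r.fun.round(1))
    R,tt=bedT(r.x);print(' bed origin in tool',((tt-t)@Rt).round(4), 'yaw',(Rt.T@R)[0:2,1].round(4))
E
```

```text
pred insert px [[139.  186.9]
 [376.  186.8]
 [172.1 249.5]
 [343.2 249.5]]
[0.62641165 0.01438092 0.06716224 0.14318331] 8.203799105470962 [-0.1 -0.1 -0.3 -0.5 -0.1  0.4 -0.6 -0.   0.4  0.3 -0.1  0.6]
 bed origin in tool [ 0.0237 -0.0014  0.1278] yaw [ 0.005 -1.   ]
[0.62648645 0.01432888 0.06660439 0.14294386] 8.190080026099993 [ 0.1 -0.  -0.3 -0.5  0.1  0.4 -0.5 -0.2]
 bed origin in tool [ 0.0235 -0.0013  0.1283] yaw [ 0.0052 -1.    ]
[0.62604912 0.01416473 0.06771675 0.13877789] 7.951387261824284 [-0. -0. -0. -0.]
 bed origin in tool [ 0.0235 -0.0012  0.1271] yaw [ 0.009 -1.   ]
```

>>> servo_tool --steps '[[[0.0165,-0.003,0.02,0,0,0.4,1],[0,0,0.025,0,0,0,1],[0,0,0.025,0,0,0,1],[0,0,0.015,0,0,0,1],[0,0,0.01,0,0,0,1],[0,0,0,0,0,0,1],[0,0,0,0,0,0,1]]]'

```text
clock: 5.75
eef_pos: [0.6059, 0.0137, 0.0919]
tool_rot: [[0.897, 0.142, 0.418], [0.128, -0.99, 0.063], [0.422, -0.003, -0.906]]
wrist_force: [0.3, -0.5, -1.3]
gripper_width: 0.0137
grip_force: 35.0
```

```bash
python3 - <<'E'
from h import *
s=state();p,im=snap('wrist','d1.png');print(s['eef_pos'])
cv2.imwrite('pics/d1c.png',cv2.resize(im[150:290,120:400,::-1],(800,400),interpolation=2))
R,t=bedT([.6264,.0143,.0668,.143]);print('tcp in bed',((s['eef_pos']-t)@R).round(4))
import json;json.dump({k:np.array(v).tolist() for k,v in p.items()},open('d1.json','w'))
E
```

```text
[0.6059488  0.0137171  0.09186351]
tcp in bed [-0.0078  0.0023  0.0313]
```

View pics/d1c.png

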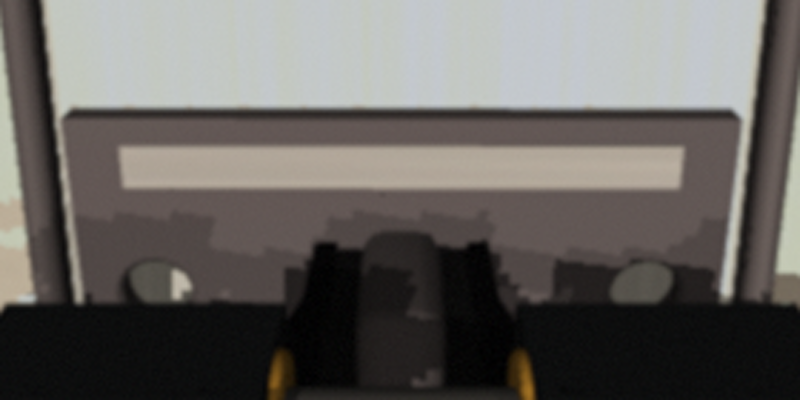

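The plate edges (65 and 740) sit symmetrically between the rails (about 48 and 757), so y is aligned. The pins are hidden behind the hole rims, as they should be at this x offset.

>>> servo_tool --steps '[[[0.0085,0,0,0,0,0,1],[0,0,0.005,0,0,0,1],[0,0,0.004,0,0,0,1],[0,0,0,0,0,0,1],[0,0,0.004,0,0,0,1],[0,0,0.0,0,0,0,1]]]'

```text
clock: 6.3
eef_pos: [0.6175, 0.0158, 0.0836]
tool_rot: [[0.897, 0.142, 0.419], [0.127, -0.99, 0.063], [0.424, -0.003, -0.906]]
wrist_force: [-0.6, 0.8, 1.8]
gripper_width: 0.0137
grip_force: 35.0
```

```bash
python3 - <<'E'
from h import *
s=state();R,t=bedT([.6264,.0143,.0668,.143]);print('tcp in bed',((s['eef_pos']-t)@R).round(4),(np.array(s['wrist_force'])@R).round(1),(np.array(s['ft_torque'])@R).round(2))
p,im=snap('wrist','e1.png')
E
```

```text
tcp in bed [-0.0007  0.0027  0.0189] [0.4 0.9 1.9] [ 0.11  0.4  -0.03]
```

>>> servo_tool --steps '[[[0,0,0.003,0,0,0,1],[0,0,0,0,0,0,1]]]'

```text
clock: 6.52
eef_pos: [0.6188, 0.0159, 0.0826]
tool_rot: [[0.897, 0.142, 0.419], [0.128, -0.99, 0.063], [0.424, -0.003, -0.906]]
wrist_force: [-13.7, 1.2, 17.6]
gripper_width: 0.014
grip_force: 35.0
```

```bash
python3 - <<'E'
from h import *
s=state();R,t=bedT([.6264,.0143,.0668,.143]);print('tcp in bed',((s['eef_pos']-t)@R).round(4),(np.array(s['wrist_force'])@R).round(1),(np.array(s['ft_torque'])@R).round(2))
E
```

```text
tcp in bed [0.     0.0027 0.0174] [-4.7  3.1 21.6] [0.43 1.21 0.01]
```

>>> servo_tool --steps '[[[0,0,-0.002,0,0,0,1],[-0.0015,-0.0005,0,0,0,0,1],[0,0,0.002,0,0,0,1],[0,0,0,0,0,0,1]]]'

```text
clock: 6.85
eef_pos: [0.6181, 0.0157, 0.0821]
tool_rot: [[0.896, 0.142, 0.421], [0.127, -0.99, 0.062], [0.425, -0.002, -0.905]]
wrist_force: [-8.9, -0.2, 16.5]
gripper_width: 0.0136
grip_force: 35.0
```

```bash
cat > s.py <<'E'
from h import *
s=state();R,t=bedT([.6264,.0143,.0668,.143]);print('tcp in bed',((s['eef_pos']-t)@R).round(4),(np.array(s['wrist_force'])@R).round(1),(np.array(s['ft_torque'])@R).round(2),s['clock'])
E
python3 s.py
```

```text
tcp in bed [-0.0008  0.0026  0.0172] [-1.1  1.1 18.7] [-0.03  0.55 -0.06] 6.85
```

```bash
python3 - <<'E'
from h import *
p,im=snap('wrist','f1.png');q,si=snap('side','f2.png');r,sc=snap('scene','f3.png')
a=cv2.resize(im[140:290,110:410,::-1],(800,400),interpolation=2)
b=cv2.resize(si[170:245,220:320,::-1],(267,200),interpolation=2);c=cv2.resize(sc[165:240,210:310,::-1],(267,200),interpolation=2)
cv2.imwrite('pics/f.png',np.vstack([a,np.hstack([b,c,np.zeros((200,266,3),np.uint8)])]))
E
```

```text
(no output)
```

View pics/f.png

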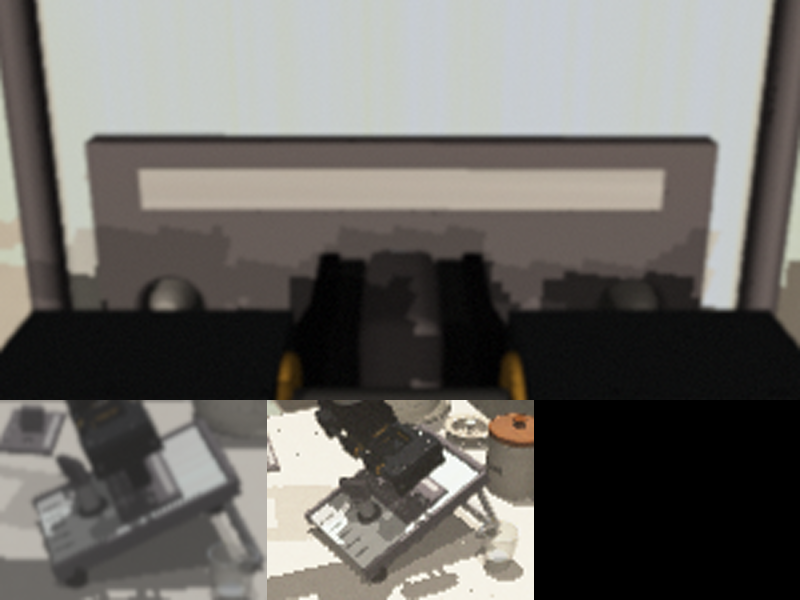

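The wrist crop shows pin-like domes inside the holes at (172,295) and (632,293). The plate spans 88 to 717 and sits close to the rails. I can't tell yet whether it is seated, so I'll measure the rails against the plate.

```bash
python3 - <<'E'
from h import *
f=cv2.imread('pics/f1.png',0);d=cv2.imread('pics/d1.png',0);
for n,im,r in(('f',f,192),('d',d,192)):
    print(n,im[r,108:150].tolist(),im[r,375:412].tolist())
L=cv2.imread('pics/f1.png')[232:262,155:200];Rr=cv2.imread('pics/f1.png')[232:262,325:370]
g=lambda x:cv2.resize(np.clip((x/255.)**.5*255,0,255).astype(np.uint8),(390,260),interpolation=0)
L2=cv2.imread('pics/d1.png')[232:262,155:200];R2=cv2.imread('pics/d1.png')[232:262,325:370]
cv2.imwrite('pics/g.png',np.vstack([np.hstack([g(L),g(Rr)]),np.hstack([g(L2),g(R2)])]))
E
```

```text
f [200, 200, 200, 200, 186, 139, 94, 84, 90, 92, 92, 87, 83, 76, 71, 62, 50, 39, 28, 20, 32, 85, 150, 186, 198, 200, 202, 202, 200, 201, 201, 201, 201, 190, 167, 127, 82, 55, 46, 44, 43, 45] [57, 88, 135, 172, 193, 202, 203, 202, 203, 202, 202, 202, 201, 203, 202, 202, 197, 177, 123, 56, 28, 30, 40, 51, 64, 74, 81, 88, 94, 98, 97, 92, 84, 77, 99, 159, 195]
d [196, 196, 196, 196, 196, 197, 196, 195, 197, 196, 195, 196, 196, 197, 196, 180, 135, 91, 83, 89, 90, 87, 83, 78, 72, 63, 54, 38, 25, 19, 57, 129, 154, 128, 94, 86, 86, 86, 87, 87, 88, 87] [82, 80, 79, 92, 133, 175, 187, 160, 100, 44, 28, 37, 51, 64, 74, 83, 88, 93, 95, 92, 84, 76, 97, 156, 191, 197, 195, 195, 195, 196, 196, 195, 196, 196, 196, 196, 196]
```

View pics/g.png

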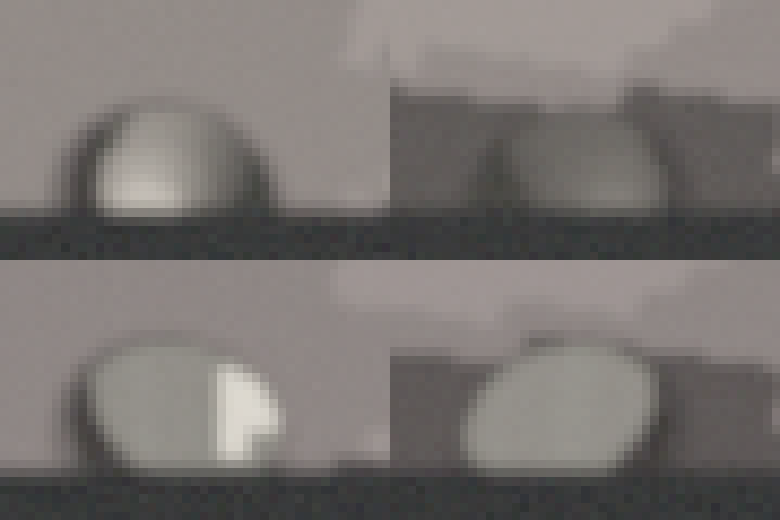

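The zoom shows both pins inside the holes and centred in y (left 174 px, right 347 px). I'll release and let the plate settle, then look again.

>>> servo_tool --steps '[[[0,0,-0.0015,0,0,0,1],[0,0,0,0,0,0,0.6],[0,0,0,0,0,0,0.6],[0,0,0,0,0,0,0.6],[0,0,0,0,0,0,0.6],[0,0,0,0,0,0,0.6]]]'

```text
clock: 7.5
eef_pos: [0.6155, 0.0162, 0.0805]
tool_rot: [[0.898, 0.142, 0.417], [0.127, -0.99, 0.063], [0.421, -0.003, -0.907]]
wrist_force: [0.0, 0.5, -0.3]
gripper_width: 0.0336
grip_force: 0.0
```

```bash
python3 s.py; python3 - <<'E'
from h import *
p,im=snap('wrist','h1.png');f=cv2.imread('pics/h1.png',0)
for n in('f1','h1'):
    f=cv2.imread(f'pics/{n}.png',0);print(n,f[184:204,230].tolist(),f[184:204,300].tolist());print(f[194,108:150].tolist(),f[194,370:412].tolist());print(f[225:258,174].tolist())
E
```

```text
tcp in bed [-0.0037  0.0034  0.0168] [-0.   0.5 -0.4] [ 0.01  0.4  -0.02] 7.5
f1 [203, 202, 202, 202, 203, 198, 156, 76, 43, 61, 84, 94, 95, 94, 93, 95, 94, 92, 100, 137] [203, 203, 203, 202, 204, 198, 157, 76, 42, 58, 79, 92, 95, 96, 94, 95, 94, 93, 97, 126]
[200, 200, 201, 202, 195, 156, 100, 82, 89, 92, 91, 90, 84, 78, 72, 65, 54, 41, 29, 22, 23, 64, 138, 183, 197, 200, 201, 201, 201, 201, 200, 203, 197, 166, 119, 92, 89, 90, 90, 88, 86, 84] [79, 80, 79, 80, 80, 79, 77, 80, 106, 160, 194, 202, 202, 202, 203, 203, 202, 202, 202, 202, 201, 194, 163, 103, 44, 27, 32, 43, 56, 67, 76, 81, 88, 94, 99, 97, 91, 82, 78, 107, 166, 197]
[87, 79, 77, 78, 79, 79, 76, 77, 76, 79, 78, 78, 79, 78, 77, 77, 79, 75, 67, 68, 79, 81, 82, 87, 91, 95, 101, 105, 117, 126, 111, 65, 24]
h1 [174, 109, 54, 52, 74, 93, 97, 97, 95, 95, 97, 95, 98, 120, 151, 172, 175, 177, 177, 176] [186, 133, 66, 50, 76, 93, 97, 95, 97, 96, 97, 95, 96, 112, 145, 172, 177, 177, 177, 179]
[202, 203, 202, 202, 203, 197, 160, 106, 85, 90, 94, 94, 92, 86, 80, 74, 67, 58, 44, 34, 23, 21, 60, 137, 183, 198, 203, 204, 204, 203, 203, 203, 204, 201, 181, 138, 103, 96, 95, 95, 96, 96] [98, 96, 96, 98, 96, 97, 97, 98, 97, 96, 105, 146, 188, 203, 205, 205, 204, 204, 204, 205, 205, 204, 202, 197, 176, 120, 50, 27, 34, 44, 57, 69, 77, 84, 91, 97, 99, 99, 94, 83, 80, 109]
[96, 94, 88, 80, 78, 79, 78, 78, 80, 80, 80, 82, 78, 68, 68, 81, 85, 87, 90, 97, 102, 108, 114, 129, 141, 148, 148, 148, 148, 143, 109, 52, 17]
```

>>> servo_tool --steps '[[[0,0,-0.01,0,0,0,0.6],[0,0,-0.02,0,0,0,0.6],[0,0,-0.035,0,0,0,0.6],[0,0,-0.04,0,0,0,0.6],[-0.035,0,-0.01,0,0,0,0.6],[-0.035,0,0,0,0,0,0.6],[-0.035,0,0,0,0,0,0.6],[0,0,0,0,0,0,0.6]]]'

```text
clock: 8.22
eef_pos: [0.4653, -0.0028, 0.1335]
tool_rot: [[0.902, 0.142, 0.407], [0.127, -0.99, 0.065], [0.412, -0.008, -0.911]]
wrist_force: [-1.4, 0.9, -2.0]
gripper_width: 0.0349
grip_force: 0.0
```

>>> servo_tool --steps '[[[0,0,0,0,0,0,0.6],[0,0,0,0,0,0,0.6]]]'

```text
clock: 8.38
eef_pos: [0.4746, -0.0049, 0.142]
tool_rot: [[0.897, 0.141, 0.42], [0.127, -0.99, 0.062], [0.424, -0.002, -0.905]]
wrist_force: [1.3, 0.2, 0.6]
gripper_width: 0.0349
grip_force: 0.0
```

```bash
python3 s.py; python3 - <<'E'
from h import *
p,im=snap('wrist','i1.png')
import json;json.dump({k:np.array(v).tolist() for k,v in p.items()},open('i1.json','w'))
cv2.imwrite('pics/i.png',cv2.resize(im[20:320,56:456,::-1],(800,600),interpolation=2))
E
```

```text
tcp in bed [-0.1069  0.0026  0.1328] [ 1.4  0.  -0. ] [ 0.03  0.36 -0.01] 8.3833
```

View pics/i.png

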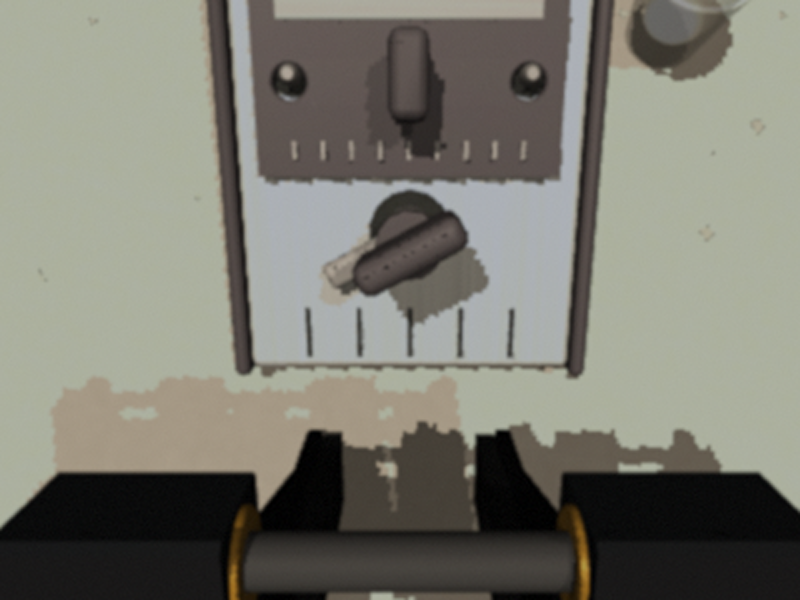

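The insert is flat on the bed with both pins through its holes at (287,78) and (530,78), and its lower edge at row 179 lies on the face. The wing is centred at about (411,252), and the tongue points lower left at (330,278), so screw is about 0.95.

```bash
python3 - <<'E'
from h import *
import json
from scipy.optimize import least_squares
C=json.load(open('i1.json'));s=state();Rt=np.array(s['tool_rot']);t=s['eef_pos']
px=lambda a:np.array(a)/2+[56,20]
P=np.array([[0,.046,.006],[0,-.046,.006],[0,.046,.012],[0,-.046,.012],[-.035,.06,.004],[-.035,-.06,.004]])
U=px([[288,82],[529,82],[287,71],[531,71],[261,179],[561,179]])
def f(v):
    R,tt=bedT(v);return (proj(C,P@R.T+tt)-U).ravel()
r=least_squares(f,[.62,.02,.07,.14],loss='soft_l1');print(r.x,f(r.x).round(1))
R,tt=bedT(r.x)
print('wing axis z=56 in tool (bed fit)',((R@[-.06,0,.056]+tt-t)@Rt).round(4),'origin',((tt-t)@Rt).round(4))
print('tilt',(Rt.T@R).round(3))
# pixel pred of wing top centre, and wing ends for angles
print('pred wing top c', (proj(C,(R@[-.06,0,.07]+tt)[None])-[56,20])*2)
def onplane(uv,z):
    o,d=ray(C,px([uv]));n=R[:,2];k=((tt-o)@n+z)/(d[0]@n);return ((o+k*d[0]-tt)@R).round(4)
for uv,z in [((411,248),.07),((368,281),.07),((455,224),.07),((327,272),.0105),((340,290),.0105)]:print(uv,onplane(uv,z))
print(np.round(s['joints'],3))
E
```

```text
[0.61945366 0.01389978 0.07484523 0.14564466] [ 0.4  0.1  0.5 -0.6 -0.5  4.9  0.9  4.3 -0.7 -1.2 -0.6 -1.9]
wing axis z=56 in tool (bed fit) [0.043  0.0021 0.067 ] origin [0.1028 0.0018 0.1231]
tilt [[ 1.    -0.004  0.003]
 [-0.004 -1.     0.   ]
 [ 0.003 -0.    -1.   ]]
pred wing top c [[410.53290365 267.66685779]]
(411, 248) [-0.0538 -0.0002  0.07  ]
(368, 281) [-0.0642  0.0136  0.07  ]
(455, 224) [-0.0463 -0.0139  0.07  ]
(327, 272) [-0.0724  0.0338  0.0105]
(340, 290) [-0.0799  0.0288  0.0105]
[-0.317 -0.445  2.351  0.254  0.854  0.981]
```

>>> servo_tool --steps '[[[0.0233,0,0.0,0,0,0,0.55],[0.0232,0.0,0,0,0,0,0.55],[0,0,0,0,0,-6.8,0.55],[0,0,0,0,0,-6.8,0.55],[0,0,0,0,0,-6.8,0.55],[0,0,0,0,0,-6.8,0.55],[0,0,0,0,0,-6.8,0.55],[0,0,0,0,0,-6.8,0.55]]]'

```text
clock: 9.1
eef_pos: [0.5173, 0.0014, 0.1619]
tool_rot: [[0.582, 0.697, 0.419], [0.747, -0.661, 0.062], [0.321, 0.277, -0.906]]
wrist_force: [-1.0, -0.2, -0.4]
gripper_width: 0.039
grip_force: 0.0
```

>>> servo_tool --steps '[[[0,0,0,0,0,-6.8,0.55],[0,0,0,0,0,-6.8,0.55],[0,0,0,0,0,-6.8,0.55],[0,0,0,0,0,-6.8,0.55],[0,0,0,0,0,-6.8,0.55],[0,0,0,0,0,-6.8,0.55],[0,0,0,0,0,-6.8,0.55],[0,0,0,0,0,-6.8,0.55]]]'

```text
clock: 9.77
eef_pos: [0.5173, 0.0014, 0.162]
tool_rot: [[-0.228, 0.879, 0.419], [0.973, 0.223, 0.062], [-0.039, 0.422, -0.906]]
wrist_force: [0.1, 1.0, 0.5]
gripper_width: 0.039
grip_force: 0.0
```

>>> servo_tool --steps '[[[0,0,0,0,0,-6.8,0.55],[0,0,0,0,0,-6.8,0.55],[0,0,0,0,0,-6.4,0.55],[0,0,0,0,0,0,0.55],[0,0,0,0,0,0,0.55],[0,0,0,0,0,0,0.55]]]'

```text
clock: 10.27
eef_pos: [0.5163, 0.0014, 0.1612]
tool_rot: [[-0.508, 0.753, 0.418], [0.843, 0.534, 0.063], [-0.176, 0.385, -0.906]]
wrist_force: [0.7, -0.1, -0.0]
gripper_width: 0.0396
grip_force: 0.0
```

```bash
cat > s.py <<'E'
from h import *
s=state();R,t=bedT([.623,.0163,.0729,.143]);Rt=np.array(s['tool_rot']);y=R.T@Rt[:,1]
print('tcp in bed',((s['eef_pos']-t)@R).round(4),'tool y angle',np.degrees(np.arctan2(y[1],y[0])).round(2),'tilt',(R.T@Rt[:,2]).round(3),'F',(np.array(s['wrist_force'])@R).round(1),'M',(np.array(s['ft_torque'])@R).round(2),s['clock'],np.round(s['joints'],2),s['gripper_width'])
E
python3 s.py
```

```text
tcp in bed [-0.0603  0.0005  0.1256] tool y angle 24.91 tilt [ 0.001  0.002 -1.   ] F [ 0.6 -0.1 -0.3] M [ 0.01  0.29 -0.04] 10.2667 [-0.27 -0.34  2.24  0.23  0.85 -0.96] 0.039554777338183876
```

>>> servo_tool --steps '[[[0,0,0.025,0,0,-7,0.55],[0,0,0.025,0,0,0,0.55],[0,0,0.015,0,0,0,0.55],[0,0,0.01,0,0,0,0.55],[0,0,0.005,0,0,0,0.55],[0,0,0,0,0,0,0.55],[0,0,0,0,0,0,0.55]]]'

```text
clock: 10.85
eef_pos: [0.5491, 0.0064, 0.0884]
tool_rot: [[-0.597, 0.684, 0.418], [0.771, 0.634, 0.063], [-0.222, 0.359, -0.906]]
wrist_force: [0.4, 0.5, 0.5]
gripper_width: 0.0393
grip_force: 0.0
```

```bash
python3 s.py
```

```text
tcp in bed [-0.061   0.0008  0.0456] tool y angle 32.03 tilt [-0.     0.002 -1.   ] F [0.6 0.4 0.2] M [ 0.02  0.28 -0.08] 10.85 [-0.23 -0.12  2.22  0.26  0.65 -1.11] 0.039328267108637634
```

>>> servo_tool --steps '[[[0,0,0,0,0,0,1],[0,0,0,0,0,0,1],[0,0,0,0,0,0,1],[0,0,0,0,0,0,1],[0,0,0,0,0,0,1],[0,0,0,0,0,0,1],[0,0,0,0,0,0,1]]]' --grip_force 40

```text
clock: 11.43
eef_pos: [0.5497, 0.0059, 0.0902]
tool_rot: [[-0.598, 0.683, 0.42], [0.77, 0.636, 0.062], [-0.225, 0.36, -0.906]]
wrist_force: [-11.9, -2.7, 14.2]
gripper_width: 0.0118
grip_force: 48.4
```

```bash
python3 s.py; python3 -c "
from h import *
print(state()['grip_force']);snap('wrist','j1.png');snap('side','j2.png')"
```

```text
tcp in bed [-0.0598  0.0001  0.047 ] tool y angle 32.12 tilt [ 0.002  0.001 -1.   ] F [-5. -1. 18.] M [-0.14  1.03 -0.04] 11.4333 [-0.23 -0.12  2.22  0.26  0.65 -1.11] 0.011817421704462065
48.42516588589092
```

>>> servo_tool --steps '[[[0,0,-0.0015,0,0,0,1],[0,0,0,0,0,5,1],[0,0,0,0,0,6,1],[0,0,0,0,0,6,1],[0,0,0,0,0,6,1],[0,0,0,0,0,6,1],[0,0,0,0,0,0,1]]]'

```text
clock: 12.12
eef_pos: [0.5493, 0.0059, 0.0904]
tool_rot: [[-0.186, 0.888, 0.42], [0.982, 0.176, 0.062], [-0.019, 0.424, -0.905]]
wrist_force: [4.5, -0.3, -3.2]
gripper_width: 0.0114
grip_force: 43.1
```

```bash
python3 s.py
```

```text
tcp in bed [-0.06    0.0003  0.0473] tool y angle 2.74 tilt [ 0.003  0.001 -1.   ] F [ 2.7 -0.9 -4.8] M [-0.26 -0.36 -0.05] 12.1167 [-0.23 -0.12  2.22  0.26  0.65 -0.6 ] 0.011448095303297328
```

>>> servo_tool --steps '[[[0,0,0,0,0,6,1],[0,0,0,0,0,6,1],[0,0,0,0,0,6,1],[0,0,0,0,0,6,1],[0,0,0,0,0,6,1],[0,0,0,0,0,6,1],[0,0,0,0,0,6,1],[0,0,0,0,0,6,1]]]'

```text
clock: 12.78
eef_pos: [0.5496, 0.0058, 0.0905]
tool_rot: [[0.535, 0.732, 0.421], [0.789, -0.612, 0.061], [0.303, 0.299, -0.905]]
wrist_force: [8.5, -0.7, -5.0]
gripper_width: 0.0116
grip_force: 42.9
```

```bash
python3 s.py
```

```text
tcp in bed [-0.0597  0.0001  0.0473] tool y angle -45.23 tilt [ 0.003  0.001 -1.   ] F [ 5.4 -1.9 -8. ] M [-0.32 -0.47  0.07] 12.7833 [-0.23 -0.12  2.22  0.26  0.65  0.24] 0.011644344341134505
```

>>> servo_tool --steps '[[[0,0,0,0,0,6,1],[0,0,0,0,0,6,1],[0,0,0,0,0,6,1],[0,0,0,0,0,6,1],[0,0,0,0,0,6,1],[0,0,0,0,0,3,1],[0,0,0,0,0,0,1]]]'

```text
clock: 13.37
eef_pos: [0.5497, 0.0056, 0.0906]
tool_rot: [[0.847, 0.324, 0.421], [0.33, -0.942, 0.061], [0.417, 0.087, -0.905]]
wrist_force: [6.2, -0.5, -4.8]
gripper_width: 0.0117
grip_force: 42.7
```

```bash
python3 s.py; python3 -c "
from h import *
snap('wrist','k0.png')"
```

```text
tcp in bed [-0.0596 -0.0001  0.0473] tool y angle -78.11 tilt [ 0.003  0.    -1.   ] F [ 3.5 -1.4 -6.9] M [-0.49 -0.44 -0.04] 13.3667 [-0.23 -0.12  2.22  0.26  0.65  0.81] 0.01174962263831371
```

>>> servo_tool --steps '[[[0,0,0,0,0,4,1],[0,0,0,0,0,4,1],[0,0,0,0,0,0,1]]]'

```text
clock: 13.67
eef_pos: [0.5497, 0.0056, 0.0906]
tool_rot: [[0.884, 0.202, 0.421], [0.195, -0.979, 0.061], [0.425, 0.028, -0.905]]
wrist_force: [7.0, -1.1, -4.8]
gripper_width: 0.0115
grip_force: 42.9
```

```bash
python3 s.py
```

```text
tcp in bed [-0.0596 -0.0002  0.0473] tool y angle -86.16 tilt [ 0.003  0.    -1.   ] F [ 4.1 -2.1 -7.2] M [-0.55 -0.43 -0.01] 13.6667 [-0.23 -0.12  2.22  0.26  0.65  0.95] 0.011472940055702902
```

>>> servo_tool --steps '[[[0,0,0,0,0,4,1],[0,0,0,0,0,3,1],[0,0,0,0,0,0,1]]]'

```text
clock: 13.92
eef_pos: [0.5498, 0.0056, 0.0906]
tool_rot: [[0.902, 0.094, 0.421], [0.076, -0.995, 0.061], [0.425, -0.023, -0.905]]
wrist_force: [8.2, -0.8, -5.5]
gripper_width: 0.0115
grip_force: 43.1
```

```bash
python3 s.py
```

```text
tcp in bed [-0.0596 -0.0002  0.0473] tool y angle -93.08 tilt [ 0.003  0.    -1.   ] F [ 4.9 -1.9 -8.4] M [-0.55 -0.42 -0.02] 13.9167 [-0.23 -0.12  2.22  0.26  0.65  1.07] 0.011544067334028508
```

>>> servo_tool --steps '[[[0,0,0,0,0,4,1],[0,0,0,0,0,0,1]]]'

```text
clock: 14.08
eef_pos: [0.5497, 0.0055, 0.0906]
tool_rot: [[0.906, 0.031, 0.421], [0.005, -0.998, 0.061], [0.422, -0.053, -0.905]]
wrist_force: [7.4, -1.6, -5.2]
gripper_width: 0.0116
grip_force: 43.1
```

```bash
python3 s.py
```

```text
tcp in bed [-0.0597 -0.0002  0.0473] tool y angle -97.12 tilt [ 0.003  0.    -1.   ] F [ 4.2 -2.6 -7.7] M [-0.54 -0.4  -0.02] 14.0833 [-0.23 -0.12  2.22  0.26  0.65  1.14] 0.011626280126279694
```

>>> servo_tool --steps '[[[0,0,0,0,0,3,1]]]'

```text
clock: 14.17
eef_pos: [0.5497, 0.0055, 0.0906]
tool_rot: [[0.907, -0.014, 0.421], [-0.043, -0.997, 0.061], [0.419, -0.073, -0.905]]
wrist_force: [7.8, -1.3, -5.5]
gripper_width: 0.012
grip_force: 43.0
```

```bash
python3 s.py; python3 -c "
from h import *
s=state();print(np.round(s['joint_efforts'],2),np.round(s['joint_velocities'],2))
a=cv2.imread('pics/k0.png',0).astype(int);p,im=snap('wrist','k1.png');b=cv2.imread('pics/k1.png',0).astype(int)
s=state();print(np.round(s['joint_efforts'],2))"; python3 s.py
```

```text
tcp in bed [-0.0596 -0.0002  0.0473] tool y angle -99.92 tilt [ 0.003  0.    -1.   ] F [ 4.5 -2.4 -8.2] M [-0.56 -0.39  0.11] 14.1667 [-0.23 -0.12  2.22  0.26  0.65  1.19] 0.0119615765184318
[  0.93 -30.11 -33.28   1.    -0.23  -1.2 ] [ 0.   -0.   -0.   -0.   -0.    0.68]
[  0.95 -30.11 -33.3    0.96  -0.24  -0.25]
tcp in bed [-0.0596 -0.0002  0.0473] tool y angle -100.22 tilt [ 0.003  0.    -1.   ] F [ 3.7 -3.  -7.9] M [-0.58 -0.4   0.03] 14.2167 [-0.23 -0.12  2.22  0.26  0.65  1.2 ] 0.011806880353327467
```

>>> servo_tool --steps '[[[0,0,0,0,0,0,0.55],[0,0,0,0,0,0,0.55],[0,0,0,0,0,0,0.55],[0,0,0,0,0,0,0.55],[0,0,0,0,0,0,0.55],[0,0,-0.02,0,0,0,0.55],[0,0,-0.03,0,0,0,0.55],[0,0,-0.03,0,0,0,0.55]]]'

```text
clock: 14.88
eef_pos: [0.5133, 0.0016, 0.1613]
tool_rot: [[0.91, -0.013, 0.415], [-0.043, -0.997, 0.063], [0.413, -0.075, -0.908]]
wrist_force: [0.5, -0.3, 0.7]
gripper_width: 0.0389
grip_force: 0.0
```

>>> servo_tool --steps '[[[0,0,0,0,0,-5,0.55],[-0.015,0,0,0,0,-5,0.55],[-0.03,0,0,0,0,0,0.55],[0,0,0,0,0,0,0.55],[0,0,0,0,0,0,0.55],[0,0,0,0,0,0,0.55]]]'

```text
clock: 15.38
eef_pos: [0.4751, -0.0035, 0.1438]
tool_rot: [[0.896, 0.144, 0.419], [0.13, -0.99, 0.062], [0.424, -0.001, -0.906]]
wrist_force: [0.5, -1.0, 0.2]
gripper_width: 0.039
grip_force: 0.0
```

```bash
python3 s.py; python3 - <<'E'
from h import *
p,im=snap('wrist','l1.png')
a=cv2.imread('pics/i1.png',0);g=cv2.imread('pics/l1.png',0)
# i1-crop window around wing: full px x 210..310,y 90..170
for n,x in(('i',a),('l',g)):
    print(n)
    for r in range(84,172,4): print(r,' '.join('%3d'%v for v in x[r,206:318:4]))
E
```

```text
tcp in bed [-0.1053  0.0015  0.1273] tool y angle -89.95 tilt [ 0.001  0.001 -1.   ] F [ 0.4 -1.   0. ] M [-0.03  0.38 -0.03] 15.3833 [-0.31 -0.45  2.35  0.25  0.86  0.98] 0.039022785802185836
i
84  87  87  86  86  87  87  87  86  87  72  70  72  71  29  36  42  42  43  85  85  85  87  84  85  86  83  85  84
88  87  86  86  86  85  87  85  86  87  69  69  70  70  42  40  43  40  41  87  85  84  85  85  86  85  85  85  85
92  85  86  84 122  86  85 119  85  83  77 117  70  79  62  45  41  42  72  51  84  78 116  84  85 129  85  85  83
96  81  86  83 116  85  85 104  85  86  83 138  84  84  89  49  42  39 109  85  84  86 115  85  83 123  83  83  83
100  83  85  85  90  86  84  85  84  85  84  78  84  85  87  85  84  83  95  84  84  84  67  84  85  77  82  83  84
104  84  85  85  84  83  83  86  85  82  84  84  84  83  84  83  84  83  83  82  85  83  85  83  84  84  83  84  83
108  77  77  89  79  76  75  78  78  76  84  79  75  75  79  78  76  77  78  76  76  80  87  77  77  81  78  82  77
112 170 156 176 177 173 170 144 176 175 170 170 142 175 177 172 169 142 176 176 170 156 174 176 1
[... 3492 characters left out ...]
 172
148 174 172 172 172 173 173 173 163 160 159  81  66  45  73  80  74  53  40  50 102  98 173 173 173 173 173 173 172
152 173 172 172 172 173 172 172 160 160 158 159  64  48  76  77  72  45  40  86 102  99 148 174 173 172 174 171 172
156 173 171 172 173 172 172 173 159 159 158 160 117  56  79  77  70  36  68 102 101  97 147 173 172 173 173 172 172
160 172 173 173 172 172 172 172 161 159 157 161 151  62  79  76  64  63 103 101 101 107 171 173 174 173 172 172 172
164 172 172 172 171 172 172 167 160 158 157 161 127  67  79  75  60  90 101 101 100 107 172 172 172 172 172 172 172
168 171 171 173 172 172 172 164 158 159 156 160 101  70  77  74  53  99 101 101 100 125 173 173 173 174 173 173 173
```

```bash
python3 - <<'E'
from h import *
g=cv2.imread('pics/l1.png',0).astype(float)
r=np.arange(95,112);c=[]
for k in r:
    m=g[k,250:276]>120; c.append((250+np.flatnonzero(m)).mean())
print('tongue dcol/drow deg',np.degrees(np.arctan(-np.polyfit(r,c,1)[0])),np.round(c[::4],1))
r=np.arange(126,178,6)
for k in r: print(k,g[k,246:284].astype(int).tolist())
E
```

```text
tongue dcol/drow deg -6.670258258517014 [259.5 262.5 262.5 262.5 264.2]
126 [68, 46, 43, 45, 48, 46, 45, 44, 43, 54, 78, 76, 59, 55, 63, 69, 76, 81, 84, 84, 83, 82, 80, 78, 76, 74, 69, 64, 56, 46, 38, 42, 47, 83, 137, 168, 173, 173]
132 [37, 38, 36, 40, 48, 60, 67, 68, 68, 66, 53, 44, 55, 64, 70, 75, 82, 85, 85, 82, 80, 81, 78, 77, 74, 68, 62, 56, 45, 36, 39, 45, 47, 46, 46, 60, 111, 153]
138 [48, 65, 73, 74, 69, 67, 68, 68, 65, 53, 46, 54, 64, 69, 74, 79, 83, 83, 81, 81, 79, 77, 77, 72, 68, 60, 53, 43, 35, 36, 40, 40, 33, 26, 24, 31, 59, 99]
144 [63, 70, 67, 66, 66, 67, 67, 64, 51, 45, 54, 65, 69, 74, 79, 82, 80, 81, 79, 77, 77, 75, 71, 66, 59, 51, 41, 35, 38, 38, 40, 40, 39, 33, 41, 70, 95, 101]
150 [140, 104, 74, 66, 66, 66, 60, 51, 46, 56, 64, 69, 75, 79, 82, 80, 79, 78, 76, 74, 74, 70, 64, 57, 50, 38, 35, 38, 40, 39, 38, 44, 66, 92, 102, 100, 101, 100]
156 [160, 159, 156, 142, 117, 84, 55, 46, 56, 65, 70, 73, 79, 79, 79, 78, 77, 76, 75, 73, 70, 63, 55, 48, 36, 32, 38, 48, 68, 88, 101, 103, 102, 103, 100, 101, 101, 101]
162 [161, 159, 158, 157, 143, 100, 52, 53, 64, 69, 73, 78, 79, 78, 77, 76, 76, 77, 72, 66, 61, 54, 46, 53, 82, 100, 103, 101, 101, 102, 104, 101, 102, 101, 100, 100, 101, 99]
168 [160, 160, 157, 143, 101, 59, 57, 66, 70, 73, 76, 78, 77, 75, 75, 75, 74, 73, 65, 59, 53, 47, 58, 85, 99, 102, 101, 101, 101, 101, 103, 101, 101, 102, 100, 100, 100, 100]
174 [161, 166, 171, 162, 117, 67, 59, 65, 71, 74, 76, 75, 75, 75, 74, 74, 70, 65, 59, 50, 46, 59, 87, 99, 101, 100, 101, 100, 101, 102, 102, 100, 101, 100, 100, 100, 99, 99]
```

```bash
python3 -c "
from workcell import *
print(finish_job())"
```

```text
the job is handed in; nothing more can be done
None
```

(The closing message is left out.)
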